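# Lock the sieve drum into the sifter and switch it on

## Robot

A 6-joint arm with a two-finger parallel gripper is mounted at the origin on a cart in front of the work surface, level with it; the furniture and walls round the work are solid. World frame = base frame: x ahead of the robot, y to its left, z up, the work surface at z = 0. Lengths are in m, angles in rad, forces in N, time in s.
With the tool pointing down it reaches from about 0.4 to 0.825 m from the base axis. Payload 7 kg.
Tool frame: the origin (TCP) lies midway between the tips of the shut fingers; the grasp point (between the pads) lies 19 mm behind it; z points along the fingers, y is the line along which they close (so a half turn about z gives the same grasp; the last joint's range is limited). The gripper opens to 88 mm and grips with 3 to 60 N. Pads are 19 mm wide; open, the fingers measure 130 mm over their backs; the gripper's body (78 mm by 193 mm) begins 47 mm behind the grasp point.
Start: joints at [1.556, 0.359, 0.012, 0, -1.224, -0.288], TCP at [0.201, 0.644, 0.227] pointing down, gripper open.
Joint ranges: [-3.07, 3.07], [-1.43, 2.12], [-1.02, 1.25], [-3.03, 1.67], [-3.05, -0], [-3.03, 3.03]. Speed limits (rad/s): [2.39, 2.39, 3.01, 3.14, 3.14, 3.14].

## Interface

Orientations are given as [roll, pitch, yaw] about the fixed x, y, z axes, in that order (R = Rz(yaw) Ry(pitch) Rx(roll)).
In Python, from station import get_state, grab_frame, calibration, job_done, boxes_of, regions_of, spot_point gives the robot as it stands. The module is installed in compiled form; this text tells all that it offers.
- The arm moves only by the tool arm_command, never from a script. Its argument "commands" is a list of rows, each an object of numbers: "tx", "ty", "tz": the shift along the tool's x, y, z each as a share of 25 cm, from -1 to 1; "twist": the turn about the tool's z as a share of 180 degrees, from -1 to 1. A call has exactly 8 rows; each row is the pose to reach, as a shift and turn from the pose commanded when the call began, along the tool's axes at that moment, turning the shorter way round; what a row does not reach only later rows make up. A row lasts 1/12 s, in which the tool goes at most 41.7 mm and 7.16 degrees, less where a joint would pass 70% of its speed; a pose out of reach is approached as far as the arm can. A call with a number of a shift or a turn outside -1 to 1 is refused whole. A call with a gripper value outside its range is refused whole. "claw" is the opening, from 0 (shut) to 1 (fully open), set as the call begins (left out, the last holds). The fingers move at their own pace and stop on an object; "grip_force" is the grip in N (left out, the last holds). Time passes only in rows, so rows that repeat a pose let the fingers close, or fill a call up. It gives the time, the measured TCP pose, the force, the opening and the grip force at its end, in the units of the state.
- get_state(): the state, without advancing time (a new reading comes with each control period).
- grab_frame(name): name is "side" or "top"; returns the picture (480x640x3 uint8, red, green, blue); there is no depth.
- calibration(name): a dict with "camera_matrix" (3x3 intrinsics, pixels), "extrinsics" (4x4, takes a point from camera to world coordinates). Camera axes: x right, y down, z forward; pixel columns grow to the right and rows downward; lengths in m; the calibration is good to about 2 mm. A picture is of the moment at which its call begins. calibration takes no time and is no camera call.
- job_done(): hands the job in; it is judged then, once.
Trained networks look in the newest picture that a camera, given by its name, has taken for a name from the list of things; names that differ only in an ending like _2 or _b are one class to them, and where a whole thing is asked for, a point or a joint stands for the part that bears it (a point fixed in the world has none). Each returns a list of dicts, best first, with "score" (0 to 1); they miss things now and then, are a little off and sometimes report something else, mostly with a low value. They report only what shows in the picture. A call takes as long as a camera call.
- boxes_of(query, camera): "rect" ([left, top, right, bottom] in pixels, round what is visible of it).
- regions_of(query, camera): "region" (480x640 bool, what is visible of it) and "rect" ([left, top, right, bottom] in pixels, round what is visible of it).
- spot_point(query, camera): "uv" ([column, row] in pixels: a listed point, or the origin of a listed thing).
The state is a dict: "t": time; "q": joint angles; "qd": joint speeds; "joint_efforts": joint torques, N m; "eef_pos": TCP position; "ee_rot": TCP orientation; "force": force on the tool from outside, world axes, zero at the start; "moment": the same for the moment, N m; "width": finger opening in m; "gripper_force": force on a finger pad.
Only numpy, scipy, OpenCV 4.12 (cv2) and the standard library are available. Lean on these libraries where they do the work, as an engineer would, in place of code of your own. Each camera call takes 0.05 s, during which the arm holds its last target. There are 200 camera calls.

## Task

Fit the sieve drum to the sifter: lower it upright into the ring with its two red lugs going down through the two open slots, twist it clockwise as far as the green dots until both lugs drop into their locking notches, and let go. Once it is locked, turn the selector knob clockwise until its white pointer line is on the red dot. Leave the crumb cup, the caramel rule and the piece of chocolate where they are.

Things in the scene. Friction and masses are not known exactly. Their poses are not given: they have to be found in the camera images.
- sieve_center (a point): Centre, half-way up (48 mm above the underside), of the loose upright sieve drum, 0.17 to 0.35 kg: steel, 66 mm in diameter, 60 mm high, foot tapered to 50 mm. Own z up. On its lid stands a red handle bar, 12 mm thick along own x, 46 mm long along own y, from 12 to 48 mm above this point. A half turn about z changes nothing.
- sieve_lug (a point): Middle of one of the drum's two like red lugs, on the drum's own +y side, 38 mm from its axis and 10 mm below its centre; the other is opposite. They stand out to 45 mm from the axis; each is 10 mm wide and 8 mm high.
- sifter: Fixed sifter, placed anew each time; origin on the vertical axis of its bayonet ring at table height, z up. Steel base 130x275x8 mm; aluminium ring on columns, outer diameter 97, inner 73 mm, from 75 to 114 mm above the table, a 41 mm high cup under it. Grey selector housing 145 mm along its -y. The ring wall (12 mm) has two like bayonet cut-outs half a turn apart.
- sifter_slot (a point): On the floor (ledge) of one entry slot, mid-wall, 42.5 mm from the ring axis, 150 degrees counter-clockwise from the sifter's +x; the other slot is opposite. Open at the top, 24 degrees (17 mm) wide. The ledge, 95 mm above the table, runs clockwise to the notch under a hook (underside 108, top 114 mm; white dot at its start). On the ledge the drum's centre is 109 mm up.
- sifter_notch (a point): On the floor of the locking notch that belongs to that slot, on the sifter's +y axis, 42.5 mm from the ring axis, 60 degrees clockwise from the slot, under a green dot; the other is opposite. 24 degrees wide, floor 87 mm above the table, 8 mm under the ledge; a wall behind it stops the lug. Locked, the drum's centre is 101 mm up and its lugs lie along the sifter's y.
- selector_grip (a point): Middle of the grip bar of the black selector knob on the sifter, 79.5 mm above the table, on the knob's vertical axis. Bar 44 mm along own x, 12 along own y, 32 mm high, on a skirt disc 51 mm in diameter. A white line on its top points along own -x. Round it lie three white dots and one red one, third in clockwise order, on a face 55 mm above the table.
- selector (a joint): Angle of the selector in rad, growing clockwise seen from above. The dots lie at 0, 0.7 (white), 1.4 (red) and 2.1 (white); stops at -0.12 and 2.22; it starts before the red dot. Steady friction of 0.04 N m holds it where it is left. The knob frame's yaw is the sifter's yaw + 0.7 - value.
- crumb_cup: Bystander: small steel cup with crumbs, 72 mm wide, 36 mm high; origin at the centre of its underside.
- caramel_rule: Bystander: square aluminium rule 13 x 310 x 13 mm lying flat near the table's right edge; origin at the centre of its underside.
- chocolate_piece: Bystander: broken piece of milk chocolate about 52 x 48 x 12 mm; origin at the centre of its underside.

How it is judged:
On the way, in this order (a step that is already met when the one before it is completed fails the run):
1. the drum hangs upright in the ring, lugs lowered through the slots onto the ledge (z of sieve_center in the frame of sifter below 0.1135 m and horizontal distance between sieve_center and sifter below 0.006 m and angle between sieve_center's own z axis and vertical below 0.12 rad), for 0.1 s.
2. both lugs have dropped into the locking notches (z of sieve_center in the frame of sifter below 0.104 m and horizontal distance between sieve_center and sifter below 0.006 m and angle between the y axis of sieve_center and the y axis of sifter, either way round below 0.17 rad and angle between sieve_center's own z axis and vertical below 0.06 rad), for 0.2 s.
3. the selector points at the red dot (value of joint selector between 1.25 and 1.55 rad), for 0.2 s.
At the end, for the whole second after the job is handed in: The drum rests, let go, in the ring with both lugs in the locking notches (centre 97 to 104 mm above the table, within 6 mm of the ring axis, lugs within 0.17 rad of the sifter's y axis, tilt under 0.06 rad), and the selector is still and reads 1.25 to 1.55 (red dot at 1.4) (all of step 2 and all of step 3 and z of sieve_center in the frame of sifter above 0.097 m and linear speed of sieve below 0.02 m/s and velocity of joint selector below 0.1 rad/s); the robot touches nothing.
It fails at once if the crumb cup is shifted by more than 30 mm (distance of crumb_cup from where it was at the start of the episode above 0.03 m).
It fails at once if the caramel rule is shifted by more than 30 mm (distance of caramel_rule from where it was at the start of the episode above 0.03 m).
It fails at once if the piece of chocolate is shifted by more than 30 mm (distance of chocolate_piece from where it was at the start of the episode above 0.03 m).
It also fails if it takes over 61 s, if anything falls off the work surface, if the arm or the gripper's body presses on something with over 40 N, if the wrist force passes 120 N, or if a joint passes its speed limit or range.

## Working session

There is one attempt and no reset: what is moved stays moved. The work goes in short steps, Python scripts to look and compute and a tool call to move; the robot and the scene stay as the last step left them, time stands still between calls to the robot, and variables do not carry over. Pictures are saved under pics/ and viewed, at most 10 in all, crops included, and the job is handed in when it is done.

Besides the shell and the picture viewer there is one more tool, called after "Call:" as name(argument=value, ...) on one line, values as JSON. arm_command: Moves the arm, as the interface text tells. Shift numbers are shares of 25 cm and turn numbers shares of 180 degrees, none past 1 either way. Its arguments: {"type":"object","properties":{"commands":{"type":"array"},"claw":{"type":"number"},"grip_force":{"type":"number"}},"required":["commands"]}

```bash
mkdir -p pics
cat > h.py <<'E'
import numpy as np,cv2
from station import *
def px2w(cam,uv,z):
    c=calibration(cam);K=np.array(c["camera_matrix"]);T=np.array(c["extrinsics"])
    d=T[:3,:3]@np.linalg.solve(K,[uv[0],uv[1],1]);o=T[:3,3]
    return o+d*(z-o[2])/d[2]
def w2px(cam,p):
    c=calibration(cam);K=np.array(c["camera_matrix"]);T=np.array(c["extrinsics"])
    q=K@(T[:3,:3].T@(np.array(p)-T[:3,3]));return q[:2]/q[2]
def tri(a,b):
    A=[];B=[]
    for cam,uv in (("top",a),("side",b)):
        c=calibration(cam);K=np.array(c["camera_matrix"]);T=np.array(c["extrinsics"])
        d=T[:3,:3]@np.linalg.solve(K,[uv[0],uv[1],1]);d/=np.linalg.norm(d);P=np.eye(3)-np.outer(d,d)
        A.append(P);B.append(P@T[:3,3])
    return np.linalg.solve(sum(A),sum(B))
def save(cam,n):
    f=grab_frame(cam);cv2.imwrite(f"pics/{n}.png",cv2.cvtColor(f,cv2.COLOR_RGB2BGR));return f
E
cat > a.py <<'E'
from h import *
np.set_printoptions(precision=4,suppress=True)
for c in("top","side"):
    save(c,c+"0"); print(c,np.array(calibration(c)["extrinsics"])[:3,3])
    for q in("sieve_center","sieve_lug","sifter","sifter_slot","sifter_notch","selector_grip","crumb_cup","caramel_rule","chocolate_piece"):
        print(c,q,[(np.round(r["uv"],1).tolist(),round(r["score"],2)) for r in spot_point(q,c)][:4])
s=get_state();print(s)
E
python3 a.py
```

```text
top [ 0.2568 -0.0573  1.1602]
top sieve_center [([181.5, 229.3], 0.64)]
top sieve_lug [([167.9, 234.7], 0.92)]
top sifter [([300.4, 243.4], 0.94)]
top sifter_slot [([289.0, 255.1], 0.8)]
top sifter_notch [([279.2, 234.2], 0.64)]
top selector_grip [([363.3, 238.5], 0.95)]
top crumb_cup [([234.9, 212.5], 0.79), ([464.5, 231.0], 0.21)]
top caramel_rule [([464.2, 232.0], 0.73)]
top chocolate_piece [([244.8, 284.4], 0.73)]
side [-0.1045 -0.8637  0.9899]
side sieve_center [([273.8, 191.5], 0.92)]
side sieve_lug []
side sifter [([321.1, 256.4], 0.72), ([426.0, 337.5], 0.42)]
side sifter_slot [([300.8, 230.3], 0.65)]
side sifter_notch [([308.1, 223.4], 0.93)]
side selector_grip [([347.2, 261.6], 0.79)]
side crumb_cup [([304.7, 216.0], 0.73)]
side caramel_rule [([428.9, 340.1], 0.81), ([319.7, 252.2], 0.15)]
side chocolate_piece [([266.6, 244.6], 0.49)]
{'t': 1.0, 'q': array([ 1.5561,  0.3586,  0.0119, -0.    , -1.2241, -0.2881]), 'qd': array([ 0.0002, -0.0001, -0.0004, -0.0001,  0.0012, -0.001 ]), 'joint_efforts': array([ -0.0031, -58.239 ,  29.3291,   7.0026,   0.0124,  -0.    ]), 'eef_pos': array([0.2013, 0.6443, 0.2266]), 'ee_rot': array([-3.1415,  0.    , -0.3028]), 'force': array([ 0.1148, -0.7089,  0.2617]), 'moment': array([-0.0389,  0.0252, -0.0523]), 'gripper_force': 0.0, 'width': 0.08761292518704128}
```

```bash
cat > b.py <<'E'
from h import *
t=cv2.imread("pics/top0.png");s=cv2.imread("pics/side0.png")
cv2.imwrite("pics/tc.png",cv2.resize(t[170:320,140:400],None,fx=3,fy=3,interpolation=cv2.INTER_CUBIC))
cv2.imwrite("pics/sc.png",cv2.resize(s[150:300,230:430],None,fx=4,fy=4,interpolation=cv2.INTER_CUBIC))
np.set_printoptions(precision=4,suppress=True)
P={"siev":([181.5,229.3],[273.8,191.5]),"sift":([300.4,243.4],[321.1,256.4]),"slot":([289,255.1],[300.8,230.3]),"grip":([363.3,238.5],[347.2,261.6])}
for k,(a,b) in P.items(): print(k,tri(a,b))
for n,uv,z in(("siev",[181.5,229.3],.048),("lug",[167.9,234.7],.038),("sifter",[300.4,243.4],0),("slot",[289,255.1],.095),("notch",[279.2,234.2],.087),("grip",[363.3,238.5],.0795),("choc",[244.8,284.4],0),("cup",[234.9,212.5],0),("rule",[464,232],0)): print(n,px2w("top",uv,z))
for n,uv,z in(("siev",[273.8,191.5],.048),("sifter",[321.1,256.4],0),("slot",[300.8,230.3],.095),("notch",[308.1,223.4],.087),("grip",[347.2,261.6],.0795)): print("side",n,px2w("side",uv,z))
E
python3 b.py
```

```text
siev [0.4984 0.2414 0.0472]
sift [ 0.4813 -0.0208 -0.0097]
slot [ 0.4348 -0.0003  0.0964]
grip [ 0.4711 -0.1553  0.0848]
siev [0.4955 0.2423 0.048 ]
lug [0.4849 0.2745 0.038 ]
sifter [ 0.4766 -0.0198  0.    ]
slot [0.4333 0.0006 0.095 ]
notch [0.4794 0.023  0.087 ]
grip [ 0.4742 -0.1568  0.0795]
choc [0.3807 0.1038 0.    ]
cup [0.5475 0.1339 0.    ]
rule [ 0.5088 -0.3963  0.    ]
side siev [0.5006 0.2395 0.048 ]
side sifter [ 0.4785 -0.0299 -0.    ]
side slot [0.4375 0.0004 0.095 ]
side notch [0.4735 0.0194 0.087 ]
side grip [ 0.4723 -0.1506  0.0795]
```

View pics/tc.png

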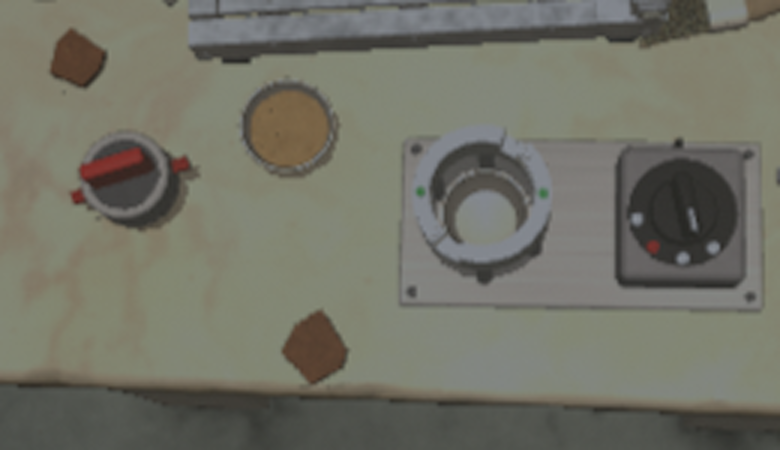

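View pics/sc.png

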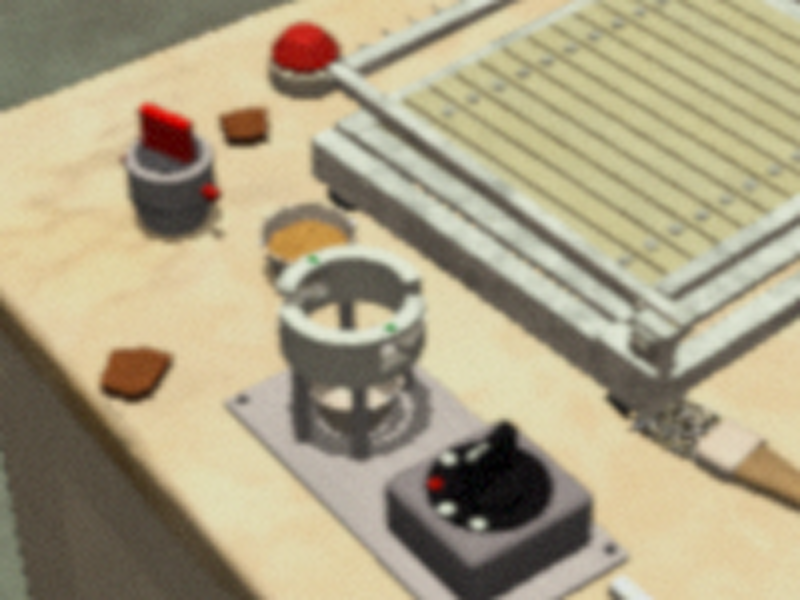

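The top view shows the drum at about (182,228) with its lugs at (166,236) and (200,224). The ring centre is at about (301,235) with green dots at (280,234) and (321,234), and the knob is at (368,241) with its pointer to the lower right, between the first two white dots. The side view agrees. Next I'll refine these with colour centroids.

```bash
cat > c.py <<'E'
from h import *
np.set_printoptions(precision=4,suppress=True)
def blobs(cam,n,kind,roi):
    im=cv2.imread(f"pics/{n}.png").astype(int);b,g,r=im[...,0],im[...,1],im[...,2]
    m={"green":(g>r+25)&(g>b+15),"red":(r>g+45)&(r>b+45),"white":(np.minimum(np.minimum(r,g),b)>125)}[kind].astype(np.uint8)
    M=np.zeros_like(m);x0,y0,x1,y1=roi;M[y0:y1,x0:x1]=m[y0:y1,x0:x1]
    k,_,st,ce=cv2.connectedComponentsWithStats(M)
    return [(ce[i].round(2),st[i,4]) for i in range(1,k)],M
if __name__=="__main__":
    for cam,n,roiG,roiD,roiS in(("top","top0",(270,210,330,260),(155,210,210,250),(345,215,395,265)),("side","side0",(290,205,350,245),(255,170,290,210),(325,250,380,290))):
        for kind,z,roi in(("green",.114,roiG),("red",.042,roiD),("red",.055,roiS),("white",.055,roiS)):
            for c,a in blobs(cam,n,kind,roi)[0]: print(cam,kind,c,a,px2w(cam,c,z))
    _,M=blobs("top","top0","red",(155,210,210,250))
    for q in("sieve_center","sifter","selector_grip"):
        for cam in("top","side"): 
            grab_frame(cam)
            print(q,cam,[(np.round(r["rect"],1).tolist(),round(r["score"],2)) for r in boxes_of(q,cam)][:2])
E
python3 c.py
```

```text
top green [279.5 233.5] 4 [0.4753 0.0204 0.114 ]
top green [320.71 234.  ] 7 [ 0.4755 -0.0652  0.114 ]
top red [176.75 224.06] 106 [0.5086 0.2553 0.042 ]
top red [199.8 224.4] 15 [0.5086 0.2039 0.042 ]
top red [165.5 235. ] 10 [0.4834 0.2786 0.042 ]
top red [357. 252.] 9 [ 0.4489 -0.1452  0.055 ]
top white [351.5 242.5] 4 [ 0.4698 -0.1332  0.055 ]
top white [390.  242.5] 6 [ 0.471  -0.2174  0.055 ]
top white [390. 247.] 3 [ 0.461  -0.2172  0.055 ]
top white [389. 250.] 1 [ 0.4543 -0.215   0.055 ]
top white [377.33 252.33] 3 [ 0.4488 -0.1895  0.055 ]
top white [367.2 255.6] 5 [ 0.4413 -0.1674  0.055 ]
top white [390.23 259.62] 13 [ 0.4332 -0.2173  0.055 ]
top white [390.   263.62] 8 [ 0.4244 -0.2167  0.055 ]
side green [308.  214.5] 6 [0.4766 0.0226 0.114 ]
side green [327.  231.5] 6 [ 0.4763 -0.0619  0.114 ]
side red [271.04 182.12] 147 [0.5231 0.2921 0.042 ]
side red [287.75 180.55] 20 [0.5685 0.2677 0.042 ]
side red [282.  197.5] 16 [0.5082 0.2068 0.042 ]
side red [338.38 270.38] 13 [ 0.4511 -0.1426  0.055 ]
side white [325.5 250. ] 2 [ 0.4692 -0.0638  0.055 ]
side white [330.2  254.24] 25 [ 0.4695 -0.0839  0.055 ]
side white [355.37 262.83] 862 [ 0.5016 -0.1474  0.055 ]
side white [325. 257.] 1 [ 0.4528 -0.084   0.055 ]
side white [348. 263.] 1 [ 0.4864 -0.1366  0.055 ]
side white [340.67 276.89] 9 [ 0.4421 -0.1637  0.055 ]
side white [348.13 285.05] 55 [ 0.4399 -0.1961  0.055 ]
side white [349.  280.5] 6 [ 0.4509 -0.1856  0.055 ]
sieve_center top [([165.3, 211.7, 203.0, 242.6], 0.6), ([355.3, 228.8, 378.9, 249.2], 0.27)]
sieve_center side [([260.5, 178.0, 286.8, 207.4], 0.75)]
sifter top [([270.0, 209.8, 392.5, 272.3], 0.56), ([233.7, 273.5, 256.1, 298.0], 0.34)]
sifter side [([288.1, 211.2, 386.0, 312.3], 0.67)]
selector_grip top [([357.7, 228.0, 378.3, 249.1], 0.8)]
selector_grip side [([339.4, 255.9, 363.2, 279.2], 0.78)]
```

```bash
cat > go.py <<'E'
# usage: go.py x y z yawdeg -> tool-axis shares from the current pose
import sys
from h import *
s=get_state();p=s["eef_pos"];r,pi_,yw=s["ee_rot"]
X,Y,Z,W=map(float,sys.argv[1:5])
R=np.array([[np.cos(yw),np.sin(yw),0],[np.sin(yw),-np.cos(yw),0],[0,0,-1]])
d=R.T@(np.array([X,Y,Z])-p); tw=-(np.radians(W)-yw); tw=(tw+np.pi)%(2*np.pi)-np.pi
print("t",s["t"],"pos",p.round(4),"rot",np.degrees(s["ee_rot"]).round(2),"F",s["force"].round(1),"w",round(s["width"],4))
print("tx,ty,tz,twist",(d/.25).round(3),round(tw/np.pi,4),"dist",np.linalg.norm(d).round(3))
E
python3 go.py .35 .442 .227 -44.4; python3 go.py .497 .2405 .2 -71.4
```

```text
t 1.6 pos [0.2013 0.6443 0.2266] rot [-180.      0.    -17.35] F [-0.2 -0.1 -0.7] w 0.0876
tx,ty,tz,twist [ 0.809  0.595 -0.002] 0.1503 dist 0.251
t 1.6 pos [0.2013 0.6443 0.2266] rot [-180.      0.    -17.35] F [-0.2 -0.1 -0.7] w 0.0876
tx,ty,tz,twist [1.611 1.189 0.106] 0.3003 dist 0.501
```

Call:
arm_command(commands=[{"tx": 0.1, "ty": 0.075, "tz": 0, "twist": 0.02}, {"tx": 0.2, "ty": 0.15, "tz": 0, "twist": 0.04}, {"tx": 0.3, "ty": 0.22, "tz": 0, "twist": 0.06}, {"tx": 0.4, "ty": 0.3, "tz": 0, "twist": 0.08}, {"tx": 0.5, "ty": 0.37, "tz": 0, "twist": 0.1}, {"tx": 0.6, "ty": 0.45, "tz": 0, "twist": 0.12}, {"tx": 0.7, "ty": 0.52, "tz": 0, "twist": 0.135}, {"tx": 0.8, "ty": 0.595, "tz": 0, "twist": 0.15}], claw=1)

```text
t: 2.27
eef_pos: [0.3485, 0.4414, 0.2268]
ee_rot: [-3.141, 0.0, -0.776]
force: [0.3, 0.4, -0.5]
width: 0.0877
gripper_force: 0.0
```

```bash
python3 go.py .497 .2405 .16 -71.4
```

```text
t 2.2667 pos [0.3485 0.4414 0.2268] rot [-1.7997e+02  1.0000e-02 -4.4480e+01] F [ 0.3  0.4 -0.5] w 0.0877
tx,ty,tz,twist [0.987 0.157 0.267] 0.1496 dist 0.259
```

Call:
arm_command(commands=[{"tx": 0.14, "ty": 0.022, "tz": 0.03, "twist": 0.025}, {"tx": 0.28, "ty": 0.045, "tz": 0.06, "twist": 0.05}, {"tx": 0.42, "ty": 0.067, "tz": 0.1, "twist": 0.075}, {"tx": 0.56, "ty": 0.09, "tz": 0.14, "twist": 0.1}, {"tx": 0.7, "ty": 0.112, "tz": 0.18, "twist": 0.12}, {"tx": 0.84, "ty": 0.135, "tz": 0.22, "twist": 0.14}, {"tx": 0.987, "ty": 0.157, "tz": 0.267, "twist": 0.15}, {"tx": 0.987, "ty": 0.157, "tz": 0.267, "twist": 0.15}])

```text
t: 2.93
eef_pos: [0.4981, 0.2371, 0.1575]
ee_rot: [3.138, -0.002, -1.252]
force: [0.1, 0.9, 0.3]
width: 0.0874
gripper_force: 0.0
```

```bash
python3 go.py .497 .2405 .068 -71.4; python3 -c "
from h import *
save('side','s1')
t=cv2.imread('pics/s1.png');cv2.imwrite('pics/s1c.png',cv2.resize(t[100:250,180:380],None,fx=3,fy=3))"
```

```text
t 2.9333 pos [0.4981 0.2371 0.1575] rot [ 1.798e+02 -1.000e-01 -7.171e+01] F [0.1 0.9 0.3] w 0.0874
tx,ty,tz,twist [-0.014 -0.     0.358] -0.0017 dist 0.09
```

View pics/s1c.png

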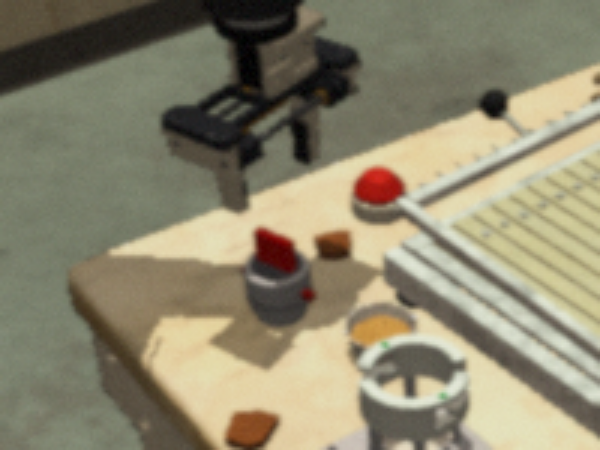

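The open gripper hangs above the drum, with its fingertips at about side px (258,168) and (282,153) and the handle at (271,183). They straddle the handle, so I'll descend.

Call:
arm_command(commands=[{"tx": 0, "ty": 0, "tz": 0.06, "twist": 0}, {"tx": 0, "ty": 0, "tz": 0.12, "twist": 0}, {"tx": 0, "ty": 0, "tz": 0.18, "twist": 0}, {"tx": 0, "ty": 0, "tz": 0.24, "twist": 0}, {"tx": 0, "ty": 0, "tz": 0.3, "twist": 0}, {"tx": 0, "ty": 0, "tz": 0.34, "twist": 0}, {"tx": 0, "ty": 0, "tz": 0.36, "twist": 0}, {"tx": 0, "ty": 0, "tz": 0.36, "twist": 0}])

```text
t: 3.65
eef_pos: [0.4963, 0.2422, 0.0691]
ee_rot: [3.14, -0.001, -1.245]
force: [0.1, -1.0, 0.6]
width: 0.0874
gripper_force: 0.0
```

Call:
arm_command(commands=[{"tx": 0}, {"tx": 0}, {"tx": 0}, {"tx": 0}, {"tx": 0}, {"tx": 0}, {"tx": 0}, {"tx": 0}], claw=0, grip_force=30)

```text
invalid input
```

```bash
python3 -c "
from h import *
a=save('side','s2');save('top','t2')
s=cv2.imread('pics/s2.png')[130:230,210:340];t=cv2.imread('pics/t2.png')[170:270,130:260]
cv2.imwrite('pics/c2.png',np.hstack([cv2.resize(s,(390,300)),cv2.resize(t,(390,300))]))
for c in('top','side'): print(w2px(c,get_state()['eef_pos']),w2px(c,[.497,.2405,.096]))"; python3 go.py .497 .2405 .068 -71.4
```

```text
[178.80855058 226.38172484] [176.6473782  223.79963572]
[271.62523405 185.37602211] [271.25502361 178.64051437]
t 3.75 pos [0.4971 0.2426 0.0704] rot [-179.96    0.    -71.31] F [ 0.  -0.1  0.9] w 0.0874
tx,ty,tz,twist [0.008 0.003 0.009] 0.0005 dist 0.003
```

View pics/c2.png

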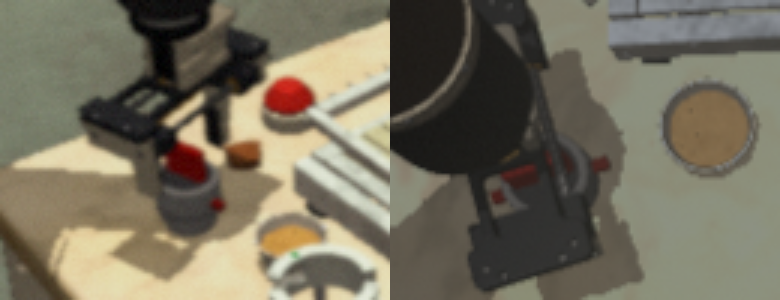

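The fingers straddle the red handle (side px about (272,183)), one on each side. I'll close with fully written rows.

Call:
arm_command(commands=[{"tx": 0.008, "ty": 0, "tz": 0.005, "twist": 0}, {"tx": 0.008, "ty": 0, "tz": 0.005, "twist": 0}, {"tx": 0.008, "ty": 0, "tz": 0.005, "twist": 0}, {"tx": 0.008, "ty": 0, "tz": 0.005, "twist": 0}, {"tx": 0.008, "ty": 0, "tz": 0.005, "twist": 0}, {"tx": 0.008, "ty": 0, "tz": 0.005, "twist": 0}, {"tx": 0.008, "ty": 0, "tz": 0.005, "twist": 0}, {"tx": 0.008, "ty": 0, "tz": 0.005, "twist": 0}], claw=0, grip_force=30)

```text
t: 4.42
eef_pos: [0.4975, 0.2402, 0.0686]
ee_rot: [-3.142, 0.0, -1.245]
force: [0.1, -0.5, 0.5]
width: 0.0398
gripper_force: 0.0
```

```bash
python3 go.py .497 .2405 .068 -71.4
```

```text
t 4.4167 pos [0.4975 0.2402 0.0686] rot [-180.      0.    -71.35] F [ 0.1 -0.5  0.5] w 0.0398
tx,ty,tz,twist [-0.002  0.002  0.002] 0.0003 dist 0.001
```

Fingers are slow, so I'll hold longer.

Call:
arm_command(commands=[{"tx": 0, "ty": 0, "tz": 0, "twist": 0}, {"tx": 0, "ty": 0, "tz": 0, "twist": 0}, {"tx": 0, "ty": 0, "tz": 0, "twist": 0}, {"tx": 0, "ty": 0, "tz": 0, "twist": 0}, {"tx": 0, "ty": 0, "tz": 0, "twist": 0}, {"tx": 0, "ty": 0, "tz": 0, "twist": 0}, {"tx": 0, "ty": 0, "tz": 0, "twist": 0}, {"tx": 0, "ty": 0, "tz": 0, "twist": 0}])

```text
t: 5.08
eef_pos: [0.4974, 0.2402, 0.0685]
ee_rot: [3.141, -0.0, -1.245]
force: [-0.8, -0.0, -1.6]
width: 0.0115
gripper_force: 30.0
```

```bash
python3 go.py .497 .2405 .19 -71.4
```

```text
t 5.0833 pos [0.4974 0.2402 0.0685] rot [179.99  -0.   -71.35] F [-0.8 -0.  -1.6] w 0.0115
tx,ty,tz,twist [-0.002  0.001 -0.486] 0.0003 dist 0.122
```

Call:
arm_command(commands=[{"tx": 0, "ty": 0, "tz": -0.03, "twist": 0}, {"tx": 0, "ty": 0, "tz": -0.1, "twist": 0}, {"tx": 0, "ty": 0, "tz": -0.18, "twist": 0}, {"tx": 0, "ty": 0, "tz": -0.26, "twist": 0}, {"tx": 0, "ty": 0, "tz": -0.34, "twist": 0}, {"tx": 0, "ty": 0, "tz": -0.42, "twist": 0}, {"tx": 0, "ty": 0, "tz": -0.48, "twist": 0}, {"tx": 0, "ty": 0, "tz": -0.52, "twist": 0}])

```text
t: 5.75
eef_pos: [0.4978, 0.2404, 0.2008]
ee_rot: [-3.14, 0.001, -1.245]
force: [0.5, -0.1, -1.8]
width: 0.0118
gripper_force: 30.0
```

```bash
python3 go.py .476 -.0205 .2 -30
```

```text
t 5.75 pos [0.4978 0.2404 0.2008] rot [-1.7989e+02  4.0000e-02 -7.1340e+01] F [ 0.5 -0.1 -1.8] w 0.0118
tx,ty,tz,twist [0.961 0.416 0.003] -0.2297 dist 0.262
```

Call:
arm_command(commands=[{"tx": 0.03, "ty": 0.013, "tz": 0, "twist": -0.007}, {"tx": 0.09, "ty": 0.039, "tz": 0, "twist": -0.022}, {"tx": 0.17, "ty": 0.074, "tz": 0, "twist": -0.041}, {"tx": 0.26, "ty": 0.113, "tz": 0, "twist": -0.062}, {"tx": 0.35, "ty": 0.152, "tz": 0, "twist": -0.084}, {"tx": 0.44, "ty": 0.19, "tz": 0, "twist": -0.105}, {"tx": 0.53, "ty": 0.229, "tz": 0, "twist": -0.127}, {"tx": 0.6, "ty": 0.26, "tz": 0, "twist": -0.143}])

```text
t: 6.42
eef_pos: [0.483, 0.0756, 0.1984]
ee_rot: [3.141, 0.0, -0.793]
force: [-0.1, 0.8, -2.7]
width: 0.0117
gripper_force: 30.0
```

```bash
python3 go.py .476 -.0205 .2 -30
```

```text
t 6.4167 pos [0.483  0.0756 0.1984] rot [ 1.7995e+02  3.0000e-02 -4.5420e+01] F [-0.1  0.8 -2.7] w 0.0117
tx,ty,tz,twist [ 0.254  0.29  -0.006] -0.0857 dist 0.096
```

Call:
arm_command(commands=[{"tx": 0.05, "ty": 0.06, "tz": 0, "twist": -0.017}, {"tx": 0.1, "ty": 0.115, "tz": 0, "twist": -0.034}, {"tx": 0.15, "ty": 0.17, "tz": 0, "twist": -0.05}, {"tx": 0.19, "ty": 0.22, "tz": 0, "twist": -0.065}, {"tx": 0.23, "ty": 0.265, "tz": 0, "twist": -0.078}, {"tx": 0.255, "ty": 0.29, "tz": 0, "twist": -0.086}, {"tx": 0.255, "ty": 0.29, "tz": 0, "twist": -0.086}, {"tx": 0.255, "ty": 0.29, "tz": 0, "twist": -0.086}])

```text
t: 7.08
eef_pos: [0.4763, -0.0193, 0.1985]
ee_rot: [3.141, 0.0, -0.528]
force: [0.0, 0.3, -3.2]
width: 0.0122
gripper_force: 30.0
```

```bash
python3 go.py .476 -.0205 .2 -30
cat > d.py <<'E'
import sys
from c import *
n=sys.argv[1]
for cam in("top","side"):
    save(cam,n+cam)
    p=get_state()["eef_pos"]; z=p[2]-.0205-.01
    print(cam,"tcp",w2px(cam,p).round(1),"ring z.114",w2px(cam,[.476,-.0205,.114]).round(1))
    for k,zz in(("red",z),("green",.114)):
        for c,a in blobs(cam,n+cam,k,(230,120,360,275))[0]: print(cam,k,c,a,px2w(cam,c,zz))
    for q in("sieve_center","sieve_lug"): print(cam,q,[(np.round(r["uv"],1).tolist(),round(r["score"],2),px2w(cam,r["uv"],p[2]-.0205-(.01 if "lug" in q else 0)).round(4)) for r in spot_point(q,cam)][:3])
s=cv2.imread(f'pics/{n}side.png')[140:260,250:380];t=cv2.imread(f'pics/{n}top.png')[170:290,240:370]
cv2.imwrite(f'pics/{n}.png',np.hstack([cv2.resize(s,(390,360)),cv2.resize(t,(390,360))]))
E
python3 d.py e
```

```text
t 7.0833 pos [ 0.4763 -0.0193  0.1985] rot [ 1.7999e+02  3.0000e-02 -3.0240e+01] F [ 0.   0.3 -3.2] w 0.0122
tx,ty,tz,twist [ 0.001  0.005 -0.006] -0.0013 dist 0.002
top tcp [297.  224.2] ring z.114 [299.2 233.5]
top red [287.45 244.93] 29 [0.4414 0.0001 0.168 ]
top red [357.38 251.62] 13 [ 0.43  -0.137  0.168]
top green [279.5 233.5] 4 [0.4753 0.0204 0.114 ]
top green [320.8 234. ] 10 [ 0.4755 -0.0654  0.114 ]
top sieve_center [([294.6, 226.3], 0.64, array([ 0.4768, -0.0135,  0.178 ]))]
top sieve_lug [([288.5, 245.0], 0.78, array([ 0.4413, -0.0019,  0.168 ]))]
side tcp [316.3 196.6] ring z.114 [317.4 223.1]
side red [298. 163.] 1 [0.5474 0.1694 0.168 ]
side red [290.85 180.24] 59 [0.4864 0.1134 0.168 ]
side red [322.67 197.67] 3 [0.5094 0.0006 0.168 ]
side red [309.   198.85] 13 [0.4787 0.0178 0.168 ]
side red [330.67 204.11] 9 [ 0.5099 -0.033   0.168 ]
side red [300.07 208.88] 42 [ 0.4376 -0.002   0.168 ]
side red [266.54 243.34] 35 [ 0.304  -0.0598  0.168 ]
side red [338.5  270.29] 14 [ 0.3844 -0.2297  0.168 ]
side green [327.  231.5] 6 [ 0.4763 -0.0619  0.114 ]
side sieve_center [([316.4, 200.0], 0.94, array([ 0.4838, -0.0081,  0.178 ]))]
side sieve_lug [([303.0, 204.9], 0.68, array([0.4525, 0.0067, 0.168 ]))]
```

View pics/e.png

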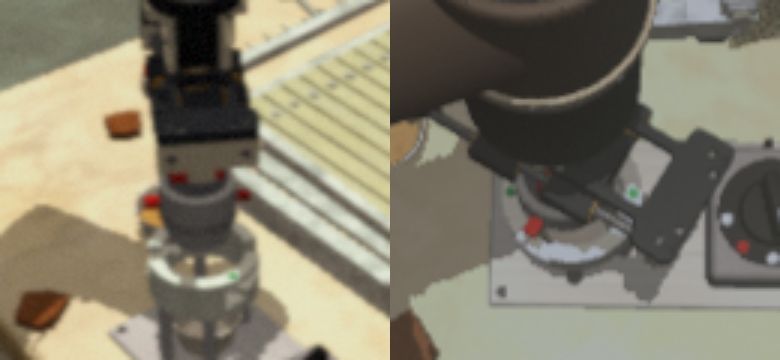

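The drum hangs over the ring. In the top view its lug is at (287,245), 2–3 mm too far in +y relative to the ring, and the side view shows lugs at (300,209) and (331,204). I'll correct y and lower the foot into the ring for a closer check.

```bash
python3 go.py .4765 -.022 .156 -30
```

```text
t 7.3833 pos [ 0.4767 -0.0185  0.1985] rot [ 1.7999e+02  1.0000e-02 -3.0100e+01] F [ 0.1 -0.9 -2.1] w 0.012
tx,ty,tz,twist [0.006 0.012 0.17 ] -0.0006 dist 0.043
```

Call:
arm_command(commands=[{"tx": 0.006, "ty": 0.012, "tz": 0.02, "twist": 0}, {"tx": 0.006, "ty": 0.012, "tz": 0.05, "twist": 0}, {"tx": 0.006, "ty": 0.012, "tz": 0.08, "twist": 0}, {"tx": 0.006, "ty": 0.012, "tz": 0.11, "twist": 0}, {"tx": 0.006, "ty": 0.012, "tz": 0.14, "twist": 0}, {"tx": 0.006, "ty": 0.012, "tz": 0.16, "twist": 0}, {"tx": 0.006, "ty": 0.012, "tz": 0.17, "twist": 0}, {"tx": 0.006, "ty": 0.012, "tz": 0.17, "twist": 0}])

```text
t: 8.05
eef_pos: [0.4761, -0.0224, 0.1553]
ee_rot: [3.141, 0.001, -0.526]
force: [0.2, -0.2, -1.8]
width: 0.0118
gripper_force: 30.0
```

```bash
python3 go.py .4765 -.022 .156 -30; python3 d.py f
```

```text
t 8.05 pos [ 0.4761 -0.0224  0.1553] rot [ 1.7994e+02  5.0000e-02 -3.0130e+01] F [ 0.2 -0.2 -1.8] w 0.0118
tx,ty,tz,twist [ 0.001 -0.002 -0.003] -0.0007 dist 0.001
top tcp [299.5 229. ] ring z.114 [299.2 233.5]
top red [290.15 249.12] 26 [ 0.4407 -0.0031  0.1253]
top red [357.38 251.62] 13 [ 0.4375 -0.1404  0.1253]
top green [321. 234.] 9 [ 0.4755 -0.0658  0.114 ]
top green [279. 234.] 1 [0.4743 0.0214 0.114 ]
top sieve_center [([301.1, 231.4], 0.72, array([ 0.4759, -0.0251,  0.1353]))]
top sieve_lug [([299.3, 230.5], 0.57, array([ 0.4799, -0.021 ,  0.1253])), ([292.9, 249.2], 0.46, array([ 0.4406, -0.0087,  0.1253]))]
side tcp [317.6 210.5] ring z.114 [317.4 223.1]
side red [290.81 180.29] 58 [0.5165 0.1633 0.1259]
side red [300.56 210.5 ] 32 [0.4626 0.0358 0.1259]
side red [310. 213.] 1 [0.4764 0.0124 0.1259]
side red [331.64 217.91] 11 [ 0.5093 -0.0376  0.1259]
side red [301.71 219.95] 21 [0.4433 0.0023 0.1259]
side red [266.62 243.88] 26 [ 0.324  -0.0205  0.1259]
side red [338.38 270.38] 13 [ 0.409  -0.1973  0.1259]
side green [327.  231.5] 6 [ 0.4763 -0.0619  0.114 ]
side sieve_center [([316.4, 215.2], 0.83, array([ 0.4776, -0.0149,  0.1359]))]
side sieve_lug [([305.9, 219.3], 0.62, array([ 0.4534, -0.0021,  0.1259]))]
```

View pics/f.png

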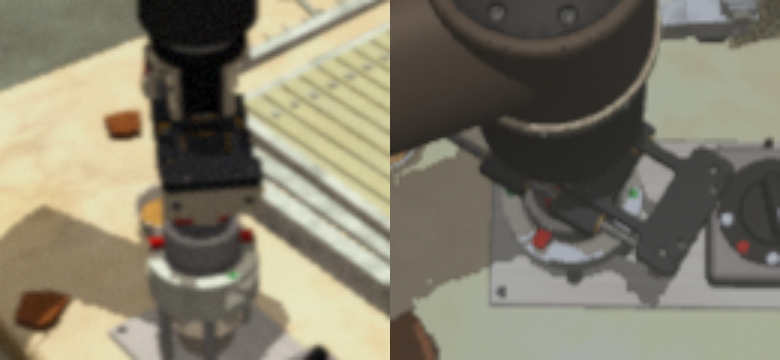

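Both views now put the lugs at about 150° (top lug (290,249); side lugs (302,220) and (332,218)), centred to within about 1–2 mm. Now lowering slowly.

Call:
arm_command(commands=[{"tx": 0.001, "ty": 0.003, "tz": 0.01, "twist": 0}, {"tx": 0.001, "ty": 0.003, "tz": 0.024, "twist": 0}, {"tx": 0.001, "ty": 0.003, "tz": 0.038, "twist": 0}, {"tx": 0.001, "ty": 0.003, "tz": 0.052, "twist": 0}, {"tx": 0.001, "ty": 0.003, "tz": 0.066, "twist": 0}, {"tx": 0.001, "ty": 0.003, "tz": 0.08, "twist": 0}, {"tx": 0.001, "ty": 0.003, "tz": 0.09, "twist": 0}, {"tx": 0.001, "ty": 0.003, "tz": 0.09, "twist": 0}])

```text
t: 9.02
eef_pos: [0.4759, -0.0232, 0.1328]
ee_rot: [3.141, 0.001, -0.526]
force: [-0.7, 0.8, -2.8]
width: 0.0113
gripper_force: 30.0
```

```bash
python3 go.py .4765 -.0225 .1295 -30
```

```text
t 9.0167 pos [ 0.4759 -0.0232  0.1328] rot [ 1.7995e+02  5.0000e-02 -3.0130e+01] F [-0.7  0.8 -2.8] w 0.0113
tx,ty,tz,twist [ 0.001 -0.004  0.013] -0.0007 dist 0.003
```

Call:
arm_command(commands=[{"tx": 0, "ty": 0, "tz": 0.003, "twist": 0}, {"tx": 0, "ty": 0, "tz": 0.006, "twist": 0}, {"tx": 0, "ty": 0, "tz": 0.009, "twist": 0}, {"tx": 0, "ty": 0, "tz": 0.012, "twist": 0}, {"tx": 0, "ty": 0, "tz": 0.014, "twist": 0}, {"tx": 0, "ty": 0, "tz": 0.015, "twist": 0}, {"tx": 0, "ty": 0, "tz": 0.015, "twist": 0}, {"tx": 0, "ty": 0, "tz": 0.015, "twist": 0}])

```text
t: 9.68
eef_pos: [0.4763, -0.0231, 0.1299]
ee_rot: [-3.142, -0.0, -0.526]
force: [-0.8, 0.0, -2.1]
width: 0.0121
gripper_force: 30.0
```

```bash
python3 go.py .4765 -.0225 .1295 -90
```

```text
t 9.6833 pos [ 0.4763 -0.0231  0.1299] rot [-180.     -0.    -30.13] F [-0.8  0.  -2.1] w 0.0121
tx,ty,tz,twist [-0.001 -0.002  0.001] 0.3326 dist 0.001
```

Call:
arm_command(commands=[{"tx": 0, "ty": 0, "tz": 0, "twist": 0.02}, {"tx": 0, "ty": 0, "tz": 0, "twist": 0.045}, {"tx": 0, "ty": 0, "tz": 0, "twist": 0.07}, {"tx": 0, "ty": 0, "tz": 0, "twist": 0.095}, {"tx": 0, "ty": 0, "tz": 0, "twist": 0.12}, {"tx": 0, "ty": 0, "tz": 0, "twist": 0.145}, {"tx": 0, "ty": 0, "tz": 0, "twist": 0.165}, {"tx": 0, "ty": 0, "tz": 0, "twist": 0.17}])

```text
t: 10.35
eef_pos: [0.4763, -0.0231, 0.1299]
ee_rot: [-3.141, -0.0, -1.063]
force: [-0.5, 1.1, -2.0]
width: 0.0118
gripper_force: 30.0
```

```bash
python3 go.py .4763 -.0228 .1295 -90; python3 -c "
from station import *;print(get_state()['moment'])"
```

```text
t 10.35 pos [ 0.4763 -0.0231  0.1299] rot [-179.99   -0.    -60.9 ] F [-0.5  1.1 -2. ] w 0.0118
tx,ty,tz,twist [-0.001 -0.     0.002] 0.1617 dist 0.0
[ 0.04030653 -0.00459213  0.00191395]
```

Call:
arm_command(commands=[{"tx": 0, "ty": 0, "tz": 0, "twist": 0.02}, {"tx": 0, "ty": 0, "tz": 0, "twist": 0.045}, {"tx": 0, "ty": 0, "tz": 0, "twist": 0.07}, {"tx": 0, "ty": 0, "tz": 0, "twist": 0.095}, {"tx": 0, "ty": 0, "tz": 0, "twist": 0.12}, {"tx": 0, "ty": 0, "tz": 0, "twist": 0.145}, {"tx": 0, "ty": 0, "tz": 0, "twist": 0.16}, {"tx": 0, "ty": 0, "tz": 0, "twist": 0.16}])

```text
t: 11.02
eef_pos: [0.4763, -0.0231, 0.1298]
ee_rot: [-3.142, 0.0, -1.563]
force: [0.5, 0.4, -1.6]
width: 0.0119
gripper_force: 30.0
```

```bash
python3 go.py .4763 -.0228 .1215 -90; python3 -c "
from station import *;print(get_state()['moment'])"
```

```text
t 11.0167 pos [ 0.4763 -0.0231  0.1298] rot [-180.      0.    -89.57] F [ 0.5  0.4 -1.6] w 0.0119
tx,ty,tz,twist [-0.001  0.     0.033] 0.0024 dist 0.008
[ 0.03947664 -0.05025055  0.03253752]
```

Lowering into the notches.

Call:
arm_command(commands=[{"tx": 0, "ty": 0, "tz": 0.005, "twist": 0.002}, {"tx": 0, "ty": 0, "tz": 0.01, "twist": 0.002}, {"tx": 0, "ty": 0, "tz": 0.015, "twist": 0.002}, {"tx": 0, "ty": 0, "tz": 0.02, "twist": 0.002}, {"tx": 0, "ty": 0, "tz": 0.025, "twist": 0.002}, {"tx": 0, "ty": 0, "tz": 0.03, "twist": 0.002}, {"tx": 0, "ty": 0, "tz": 0.032, "twist": 0.002}, {"tx": 0, "ty": 0, "tz": 0.032, "twist": 0.002}])

```text
t: 11.68
eef_pos: [0.4762, -0.0231, 0.1216]
ee_rot: [3.141, -0.0, -1.569]
force: [-0.2, -0.1, -2.1]
width: 0.0119
gripper_force: 30.0
```

```bash
python3 go.py .4763 -.0228 .1215 -90; python3 d.py g | grep -v sieve
```

```text
t 11.6833 pos [ 0.4762 -0.0231  0.1216] rot [ 1.7998e+02 -1.0000e-02 -8.9880e+01] F [-0.2 -0.1 -2.1] w 0.0119
tx,ty,tz,twist [-0.001 -0.     0.001] 0.0007 dist 0.0
top tcp [300.3 232.6] ring z.114 [299.2 233.5]
top red [357.38 251.62] 13 [ 0.4434 -0.1431  0.0913]
top green [321.   234.29] 7 [ 0.4749 -0.0658  0.114 ]
side tcp [318.  221.2] ring z.114 [317.4 223.1]
side red [298.88 164.12] 8 [0.6069 0.2591 0.0914]
side red [290.84 180.29] 58 [0.5414 0.2044 0.0914]
side red [320.68 219.05] 74 [0.5077 0.0094 0.0914]
side red [327.   237.29] 7 [ 0.478  -0.0592  0.0914]
side red [266.85 243.58] 26 [0.3422 0.0139 0.0914]
side red [338.38 270.38] 13 [ 0.4295 -0.1707  0.0914]
side green [327.5 231.5] 4 [ 0.4774 -0.0626  0.114 ]
```

View pics/g.png

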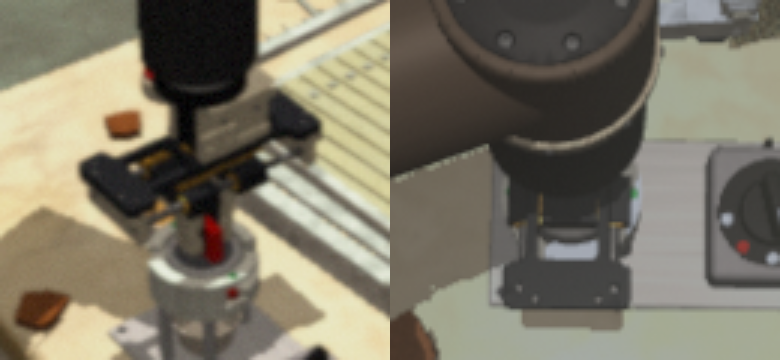

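The drum is down inside the ring, and the red lug shows through the notch right under the green dot (side px (327,237)). Now releasing.

Call:
arm_command(commands=[{"tx": 0, "ty": 0, "tz": 0, "twist": 0}, {"tx": 0, "ty": 0, "tz": 0, "twist": 0}, {"tx": 0, "ty": 0, "tz": 0, "twist": 0}, {"tx": 0, "ty": 0, "tz": 0, "twist": 0}, {"tx": 0, "ty": 0, "tz": 0, "twist": 0}, {"tx": 0, "ty": 0, "tz": 0, "twist": 0}, {"tx": 0, "ty": 0, "tz": 0, "twist": 0}, {"tx": 0, "ty": 0, "tz": 0, "twist": 0}], claw=0.5)

```text
t: 12.65
eef_pos: [0.4763, -0.0231, 0.1218]
ee_rot: [-3.142, 0.0, -1.569]
force: [0.8, 0.1, 0.4]
width: 0.044
gripper_force: 0.0
```

Call:
arm_command(commands=[{"tx": 0, "ty": 0, "tz": -0.02, "twist": 0}, {"tx": 0, "ty": 0, "tz": -0.06, "twist": 0}, {"tx": 0, "ty": 0, "tz": -0.12, "twist": 0}, {"tx": 0, "ty": 0, "tz": -0.18, "twist": 0}, {"tx": 0, "ty": 0, "tz": -0.24, "twist": 0}, {"tx": 0, "ty": 0, "tz": -0.3, "twist": 0}, {"tx": 0, "ty": 0, "tz": -0.34, "twist": 0}, {"tx": 0, "ty": 0, "tz": -0.36, "twist": 0}])

```text
t: 13.32
eef_pos: [0.477, -0.023, 0.2135]
ee_rot: [-3.139, 0.001, -1.569]
force: [-0.2, 0.5, -0.0]
width: 0.0438
gripper_force: 0.0
```

```bash
python3 go.py .476 -.167 .19 -163; python3 d.py k | grep -v tcp; python3 -c "
from h import *
for n in('top0',):
  t=cv2.imread('pics/top0.png')[205:275,330:400];u=cv2.imread('pics/kside.png')[205:305,290:400]
  cv2.imwrite('pics/k2.png',np.hstack([cv2.resize(t,(400,400),interpolation=cv2.INTER_CUBIC),cv2.resize(u,(400,400),interpolation=cv2.INTER_CUBIC)]))"
```

```text
t 13.3167 pos [ 0.477  -0.023   0.2135] rot [-1.7987e+02  3.0000e-02 -8.9880e+01] F [-0.2  0.5 -0. ] w 0.0438
tx,ty,tz,twist [0.576 0.005 0.094] 0.4062 dist 0.146
top red [357.38 251.62] 13 [ 0.4274 -0.1357  0.1832]
top green [320.88 234.12] 8 [ 0.4753 -0.0656  0.114 ]
top sieve_center [([301.4, 233.3], 0.38, array([ 0.4598, -0.0275,  0.1932]))]
top sieve_lug [([282.1, 234.1], 0.45, array([0.4598, 0.0102, 0.1832]))]
side red [307.   163.75] 4 [0.5549 0.1355 0.1807]
side red [312.69 214.42] 255 [ 0.4416 -0.0515  0.1807]
side red [327.   237.29] 7 [ 0.4201 -0.1391  0.1807]
side red [266.43 244.33] 21 [ 0.2957 -0.0749  0.1807]
side red [338.5  270.29] 14 [ 0.3768 -0.2395  0.1807]
side green [327.  231.5] 6 [ 0.4763 -0.0619  0.114 ]
side sieve_center [([316.0, 226.5], 0.91, array([ 0.4155, -0.1023,  0.1907]))]
side sieve_lug [([310.7, 222.2], 0.94, array([ 0.421 , -0.0724,  0.1807]))]
```

View pics/k2.png

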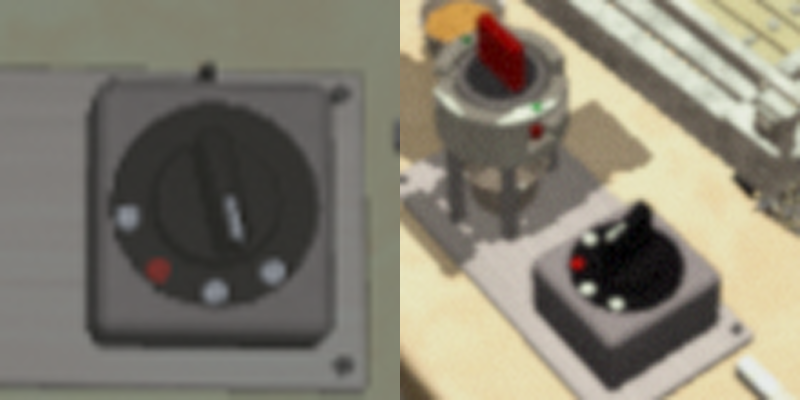

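The drum sits in the ring with its lug under the green dot (side px (327,237)). The knob pointer lies between the first two white dots, giving a yaw of about 16° and a value of about 0.42. Moving over the knob.

Call:
arm_command(commands=[{"tx": 0.06, "ty": 0, "tz": 0, "twist": 0.03}, {"tx": 0.13, "ty": 0, "tz": 0, "twist": 0.065}, {"tx": 0.2, "ty": 0, "tz": 0, "twist": 0.1}, {"tx": 0.27, "ty": 0, "tz": 0, "twist": 0.135}, {"tx": 0.34, "ty": 0, "tz": 0, "twist": 0.17}, {"tx": 0.41, "ty": 0, "tz": 0, "twist": 0.205}, {"tx": 0.48, "ty": 0.005, "tz": 0, "twist": 0.24}, {"tx": 0.54, "ty": 0.005, "tz": 0, "twist": 0.27}])

```text
t: 14.28
eef_pos: [0.4747, -0.1591, 0.211]
ee_rot: [3.141, -0.001, -2.423]
force: [0.6, -1.3, -0.2]
width: 0.0438
gripper_force: 0.0
```

```bash
python3 go.py .476 -.167 .12 -164
```

```text
t 14.2833 pos [ 0.4747 -0.1591  0.211 ] rot [ 1.7994e+02 -7.0000e-02 -1.3883e+02] F [ 0.6 -1.3 -0.2] w 0.0438
tx,ty,tz,twist [ 0.017 -0.027  0.364] 0.1399 dist 0.091
```

Call:
arm_command(commands=[{"tx": 0.01, "ty": -0.015, "tz": 0.03, "twist": 0.03}, {"tx": 0.017, "ty": -0.027, "tz": 0.08, "twist": 0.06}, {"tx": 0.017, "ty": -0.027, "tz": 0.14, "twist": 0.09}, {"tx": 0.017, "ty": -0.027, "tz": 0.2, "twist": 0.12}, {"tx": 0.017, "ty": -0.027, "tz": 0.26, "twist": 0.14}, {"tx": 0.017, "ty": -0.027, "tz": 0.32, "twist": 0.14}, {"tx": 0.017, "ty": -0.027, "tz": 0.36, "twist": 0.14}, {"tx": 0.017, "ty": -0.027, "tz": 0.36, "twist": 0.14}])

```text
t: 14.95
eef_pos: [0.4749, -0.1659, 0.1192]
ee_rot: [3.14, -0.005, -2.857]
force: [0.1, -0.3, -0.6]
width: 0.0436
gripper_force: 0.0
```

```bash
python3 go.py .476 -.167 .070 -164; python3 -c "
from h import *
save('side','m');save('top','mt');s=cv2.imread('pics/m.png')[200:300,290:400];t=cv2.imread('pics/mt.png')[200:290,320:410]
cv2.imwrite('pics/m2.png',np.hstack([cv2.resize(s,(400,400)),cv2.resize(t,(400,400))]))"
```

```text
t 14.95 pos [ 0.4749 -0.1659  0.1192] rot [ 179.91   -0.26 -163.68] F [ 0.1 -0.3 -0.6] w 0.0436
tx,ty,tz,twist [-0.003 -0.006  0.197] 0.0018 dist 0.049
```

View pics/m2.png

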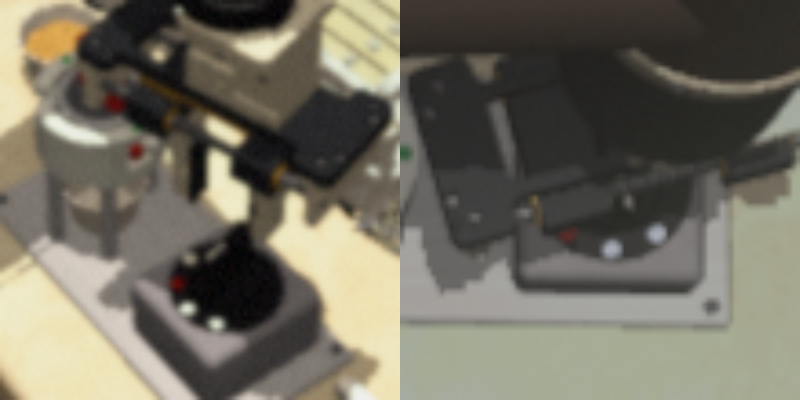

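The gripper straddles the knob bar, clear of the drum handle. Side view: fingers at about (342,246) and (362,252), bar at (356,258). Descending.

Call:
arm_command(commands=[{"tx": 0, "ty": -0.006, "tz": 0.03, "twist": 0}, {"tx": 0, "ty": -0.006, "tz": 0.06, "twist": 0}, {"tx": 0, "ty": -0.006, "tz": 0.09, "twist": 0}, {"tx": 0, "ty": -0.006, "tz": 0.12, "twist": 0}, {"tx": 0, "ty": -0.006, "tz": 0.15, "twist": 0}, {"tx": 0, "ty": -0.006, "tz": 0.18, "twist": 0}, {"tx": 0, "ty": -0.006, "tz": 0.19, "twist": 0}, {"tx": 0, "ty": -0.006, "tz": 0.19, "twist": 0}])

```text
t: 15.72
eef_pos: [0.4764, -0.1674, 0.0733]
ee_rot: [3.141, -0.002, -2.857]
force: [-0.4, 0.5, 0.1]
width: 0.0439
gripper_force: 0.0
```

Call:
arm_command(commands=[{"tx": 0, "ty": 0, "tz": 0, "twist": 0}, {"tx": 0, "ty": 0, "tz": 0, "twist": 0}, {"tx": 0, "ty": 0, "tz": 0, "twist": 0}, {"tx": 0, "ty": 0, "tz": 0, "twist": 0}, {"tx": 0, "ty": 0, "tz": 0, "twist": 0}, {"tx": 0, "ty": 0, "tz": 0, "twist": 0}, {"tx": 0, "ty": 0, "tz": 0, "twist": 0}, {"tx": 0, "ty": 0, "tz": 0, "twist": 0}], claw=0, grip_force=12)

```text
t: 16.38
eef_pos: [0.4765, -0.1663, 0.0746]
ee_rot: [3.14, 0.0, -2.857]
force: [-3.0, 9.9, 6.9]
width: 0.0119
gripper_force: 12.0
```

```bash
python3 go.py .476 -.167 .0715 139.9; python3 -c "
from station import *;s=get_state();print(s['moment'],s['gripper_force'])"
```

```text
t 16.3833 pos [ 0.4765 -0.1663  0.0746] rot [ 179.91    0.   -163.72] F [-3.   9.9  6.9] w 0.0119
tx,ty,tz,twist [ 0.003 -0.002  0.012] 0.3132 dist 0.003
[ 3.66317831  1.20259529 -0.01042611] 11.99969306588173
```

Call:
arm_command(commands=[{"tx": 0, "ty": 0.004, "tz": -0.004, "twist": 0}, {"tx": 0, "ty": 0.006, "tz": -0.006, "twist": 0.01}, {"tx": 0, "ty": 0.006, "tz": -0.006, "twist": 0.03}, {"tx": 0, "ty": 0.006, "tz": -0.006, "twist": 0.055}, {"tx": 0, "ty": 0.006, "tz": -0.006, "twist": 0.08}, {"tx": 0, "ty": 0.006, "tz": -0.006, "twist": 0.105}, {"tx": 0, "ty": 0.006, "tz": -0.006, "twist": 0.13}, {"tx": 0, "ty": 0.006, "tz": -0.006, "twist": 0.15}])

```text
t: 17.05
eef_pos: [0.4764, -0.1665, 0.0748]
ee_rot: [-3.141, -0.001, 2.951]
force: [3.8, -5.4, -13.3]
width: 0.0118
gripper_force: 12.0
```

```bash
python3 go.py .476 -.166 .0745 139.9
```

```text
t 17.05 pos [ 0.4764 -0.1665  0.0748] rot [-1.7997e+02 -4.0000e-02  1.6906e+02] F [  3.8  -5.4 -13.3] w 0.0118
tx,ty,tz,twist [0.002 0.002 0.001] 0.162 dist 0.001
```

Call:
arm_command(commands=[{"tx": 0, "ty": -0.002, "tz": 0.003, "twist": 0.02}, {"tx": 0, "ty": -0.002, "tz": 0.004, "twist": 0.045}, {"tx": 0, "ty": -0.002, "tz": 0.004, "twist": 0.07}, {"tx": 0, "ty": -0.002, "tz": 0.004, "twist": 0.095}, {"tx": 0, "ty": -0.002, "tz": 0.004, "twist": 0.12}, {"tx": 0, "ty": -0.002, "tz": 0.004, "twist": 0.145}, {"tx": 0, "ty": -0.002, "tz": 0.004, "twist": 0.162}, {"tx": 0, "ty": -0.002, "tz": 0.004, "twist": 0.162}])

```text
t: 17.72
eef_pos: [0.4762, -0.167, 0.0747]
ee_rot: [-3.141, -0.0, 2.444]
force: [0.7, -5.0, -3.4]
width: 0.012
gripper_force: 12.0
```

```bash
python3 go.py .476 -.166 .0745 139.9; python3 -c "
from station import *;s=get_state();print(s['moment'],s['gripper_force'])"
```

```text
t 17.7167 pos [ 0.4762 -0.167   0.0747] rot [-179.95   -0.    140.01] F [ 0.7 -5.  -3.4] w 0.012
tx,ty,tz,twist [0.003 0.003 0.001] 0.0006 dist 0.001
[-1.82732603 -0.25678534 -0.03939076] 11.995973736047745
```

Tool yaw is 140°, which puts the selector at about 1.4. Now opening and retreating.

Call:
arm_command(commands=[{"tx": 0, "ty": 0, "tz": 0, "twist": 0}, {"tx": 0, "ty": 0, "tz": 0, "twist": 0}, {"tx": 0, "ty": 0, "tz": 0, "twist": 0}, {"tx": 0, "ty": 0, "tz": 0, "twist": 0}, {"tx": 0, "ty": 0, "tz": 0, "twist": 0}, {"tx": 0, "ty": 0, "tz": 0, "twist": 0}, {"tx": 0, "ty": 0, "tz": 0, "twist": 0}, {"tx": 0, "ty": 0, "tz": 0, "twist": 0}], claw=0.5)

```text
t: 18.38
eef_pos: [0.4765, -0.1664, 0.0748]
ee_rot: [3.142, 0.0, 2.446]
force: [-0.1, -0.6, 0.1]
width: 0.0433
gripper_force: 0.0
```

Call:
arm_command(commands=[{"tx": 0, "ty": 0, "tz": -0.03, "twist": 0}, {"tx": 0, "ty": 0, "tz": -0.09, "twist": 0}, {"tx": 0, "ty": 0, "tz": -0.17, "twist": 0}, {"tx": 0, "ty": 0, "tz": -0.26, "twist": 0}, {"tx": 0, "ty": 0, "tz": -0.36, "twist": 0}, {"tx": 0, "ty": 0, "tz": -0.46, "twist": 0}, {"tx": 0, "ty": 0, "tz": -0.55, "twist": 0}, {"tx": 0, "ty": 0, "tz": -0.6, "twist": 0}])

```text
t: 19.05
eef_pos: [0.4774, -0.1667, 0.2284]
ee_rot: [3.139, 0.003, 2.446]
force: [0.6, 0.7, 0.2]
width: 0.0437
gripper_force: 0.0
```

```bash
python3 go.py .476 -.166 .0745 139.9; python3 -c "
from h import *
save('side','z');save('top','zt');s=cv2.imread('pics/z.png')[200:300,290:400];t=cv2.imread('pics/zt.png')[200:290,320:410]
cv2.imwrite('pics/z2.png',np.hstack([cv2.resize(s,(400,400)),cv2.resize(t,(400,400))]))"
```

```text
t 19.05 pos [ 0.4774 -0.1667  0.2284] rot [179.88   0.19 140.17] F [0.6 0.7 0.2] w 0.0437
tx,ty,tz,twist [ 0.006 -0.001  0.616] 0.0015 dist 0.154
```

View pics/z2.png

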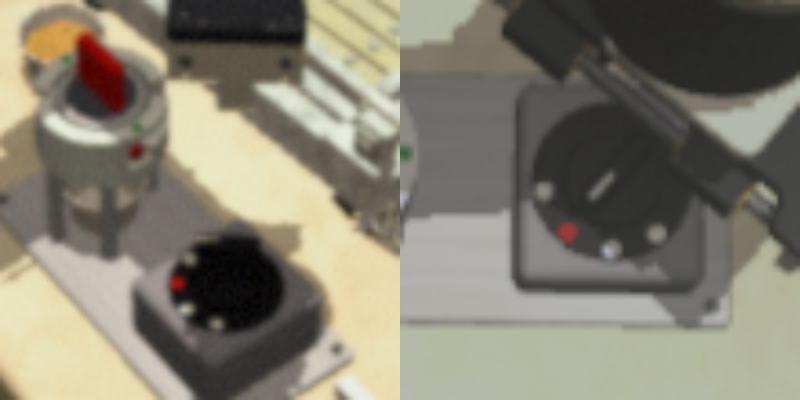

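The drum is seated with its lug under the green dot. In the top view the pointer line, crop (613,172)→(590,198), aims at the red dot at (567,232). The gripper is clear of everything, so I'm handing in.

```bash
python3 -c "
from station import *;print(job_done())"
```

```text
the job is handed in; nothing more can be done
None
```

I handed the job in at about 19 s: by the last pictures the drum is locked in the ring, the selector points at the red dot and the arm is clear. The hand-in call gave no pass or fail verdict.

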